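Load the cutting die rim-down and run the tray under the press

ROBOT

A 6-joint arm with a two-finger parallel gripper is mounted at the origin on the work surface. World frame = base frame: x ahead of the robot, y to its left, z up, the work surface at z = 0. Lengths are in m, angles in rad, forces in N, time in s.
With the tool pointing down it reaches from about 0.375 to 0.9 m from the base axis. Payload 3.1 kg.
Tool frame: the origin (TCP) lies on the centre line of the jaws, within the pads' length; the fingertips stand 14 mm ahead of it and the grasp point (between the pads) lies 5 mm behind it (bot.tip_reach is the distance from the TCP to the fingertips, in m); z points along the fingers, y is the line along which they close (so a half turn about z gives the same grasp; the last joint's range is limited). The gripper opens to 87 mm and grips with 3 to 60 N. Pads are 19 mm wide; open, the fingers measure 117 mm over their backs; the gripper's body (75 mm by 190 mm) begins 51 mm behind the grasp point.
Start: joints at [-0.178, 0.527, 1.433, -0, 1.181, -0.178], TCP at [0.625, 0, 0.237] pointing down, gripper open.
Joint ranges: [-3.08, 3.08], [-0.75, 2.2], [0.22, 2.44], [-1.43, 4.57], [0, 2.65], [-2.85, 2.85]. Speed limits (rad/s): [2.79, 2.79, 3.14, 3.14, 3.14, 3.14].

INTERFACE

Orientations are given as a rotation vector (axis times angle).
In Python, from plant import bot gives the robot as it stands. The module is installed in compiled form; this text tells all that it offers.
- The arm moves only by the shell command python3 -m pendant 'ROWS' [FORCE]. ROWS is text: rows parted by semicolons, each of 7 numbers parted by spaces: the shift along the world's x, y, z in m, then the turn, a rotation vector about the world's x, y, z in rad, then the finger opening in m, from 0 to 0.087. A call has 1 to 5 rows; each row is the pose to reach, as a shift and turn from the pose commanded when the call began; what a row does not reach only later rows make up. A row lasts 1/8 s, in which the tool goes at most 62.5 mm and 10.7 degrees, less where a joint would pass 70% of its speed; a pose out of reach is approached as far as the arm can. A call with a gripper value outside its range is refused whole. The fingers move at their own pace and stop on an object; FORCE is the grip in N (left out, the last holds). Time passes only in rows, so rows that repeat a pose let the fingers close. It gives the time, the measured TCP pose, the force, the opening and the grip force at its end, in the units of the state.
- bot.read_state(): the state, without advancing time (a new reading comes with each control period).
- bot.snapshot(name): name is "scene" or "side" or "wrist"; returns a dict with "pixels" (420x560x3 uint8, blue, green, red), "z_map" (420x560 float32, m along the optical axis (not along the pixel's ray), 0 where there is no reading), "mtx" (3x3 intrinsics, pixels), "world_from_camera" (4x4, takes a point from camera to world coordinates); the wrist camera has in their place "tool_from_camera" (4x4, takes a point from camera to tool coordinates, whose origin is the TCP and whose axes are the flange's). Camera axes: x right, y down, z forward; pixel columns grow to the right and rows downward; lengths in m; the calibration is good to about 2 mm. A picture is of the moment at which its call begins: read the wrist's pose just before it.
- bot.job_done(): hands the job in; it is judged then, once.
The state is a dict: "time": time; "joint_positions": joint angles; "joint_velocities": joint speeds; "joint_torque": joint torques, N m; "tcp_pos": TCP position; "tool_rot": TCP orientation; "wrist_force": force on the tool from outside, world axes, zero at the start; "torque": the same for the moment, N m; "gripper_width": finger opening in m; "gripper_force": force on a finger pad.
Only numpy, scipy, OpenCV 4.12 (cv2) and the standard library are available. Lean on these libraries where they do the work, as an engineer would, in place of code of your own. Each camera call takes 0.05 s, during which the arm holds its last target. There are 200 camera calls.

TASK

Take the oblong steel cutting die from its sloping wooden stand and lay it in the pocket of the press tray with its open cutting rim down and its closed back up, lowering it flat onto the tray floor before you let go. Then push the tray under the press head, all the way to its stop, with the die still lying flat in the pocket. Leave the square die, the jar and the mallet where they are.

Things in the scene. Friction and masses are not known exactly. Their poses are not given: they have to be found in the camera images.
- die: Oblong die, 0.45 kg: dark steel cap 110 (x) x 60 (y) x 32 mm (z), walls 5 mm, closed back with two black dots, open bright cutting rim on the other face; same outline turned half round. Origin: centre of the rim plane; z points from rim to back. At the start it stands on a short end in stand_a, rim against the board: x points up the board, z out of it, 60 deg from vertical.
- square_die: A square cutting die of the same make, 80 x 80 x 32 mm, standing in the other stand in the same way. A bystander: leave it alone. Origin and axes as for the oblong die.
- stand_a: Fixed wooden stand holding the oblong die. Origin: centre of the underside of its base, 130 (x) x 90 (y) x 12 mm; the die faces its -x. Its board, 40 mm wide, leans back 30 deg and rises to 127 mm above the table; the sloping floor under the die is 80 mm wide (y), 24 mm high at the foot of the board.
- stand_b: The same stand, holding the square die.
- press: Fixed grey bench press. Origin: on the table under the middle of its head; z up. Base plate 250 mm (x), y -140 to +320 mm, 18 mm high. Columns at x = +-110 mm carry the head, 250 (x) x 120 (y) mm, 180 to 260 mm high, hand bar on it up to 305 mm; platen under it 140 x 110 mm, underside at 100 mm. The tray slides along its y.
- pocket (a point): Centre of the pocket floor (white), 42 mm above the table. z up, y along the slide from press head to tray handle, x across. Pocket 116 (y) x 66 mm (x), four L-shaped corner guides 12 mm high, covering 20 mm of each long and 22 mm of each short side from the corners; midway the long sides are open, and 8 mm lower for |y| < 28, |x| > 20 mm: room for fingers. Tray: x +-75, y -70 to +135 mm.
- tray_handle (a point): Centre of the top edge of the tray's handle, an upright dark steel plate 70 mm wide (across the slide), 12 mm thick and rising 40 mm above the pocket floor, 125 mm from the pocket's centre, on the side away from the press head. Axes as the pocket.
- tray (a joint): Slide of the tray, m: 0 is fully out, 0.150 is at its stop under the press head. It grows as the tray is pushed to the pocket frame's -y. Light friction, about 3 N, stays where it is left.
- jar: A closed glass jar with steel cap, 68 mm wide, 85 mm high, upright. Bystander. Origin: centre of its underside.
- mallet: A mallet with wooden handle, 250 mm long, lying on the table. Bystander. Origin: under its middle; handle towards its -x.
Things that resemble listed ones, but are neither listed nor needed, are in the scene too. Leave any orange look-alike of the die alone.

How it is judged:
On the way, in this order (a step that is already met when the one before it is completed fails the run):
1. the die lies flat in the tray pocket, rim down, while the fingers still hold it (horizontal distance between die and pocket below 0.006 m and z of die in the frame of pocket between -0.004 and 0.004 m and angle between die's own z axis and vertical below 0.06 rad and angle between the x axis of die and the y axis of pocket, either way round below 0.1 rad and contact force between the fingers and die above 0.5 N), for 0.1 s.
2. the tray is pushed to its stop under the press head, with the die lying flat in the pocket (horizontal distance between die and pocket below 0.006 m and z of die in the frame of pocket between -0.004 and 0.004 m and angle between die's own z axis and vertical below 0.06 rad and angle between the x axis of die and the y axis of pocket, either way round below 0.1 rad and value of joint tray above 0.145 m), for 0.2 s.
At the end, for the whole second after the job is handed in: Oblong die at rest in the pocket, rim down: within 6 mm of its centre, on the floor within 4 mm, level within 0.06 rad, lengthwise within 0.1 rad either way round; tray within 5 mm of its stop (joint above 0.145 m); square die, jar and mallet not moved over 30 mm (all of step 2 and linear speed of die below 0.01 m/s); the robot touches nothing.
It fails at once if the square die was moved more than 30 mm (distance of square_die from where it was at the start of the episode above 0.03 m).
It fails at once if the jar was moved more than 30 mm (distance of jar from where it was at the start of the episode above 0.03 m).
It fails at once if the mallet was moved more than 30 mm (distance of mallet from where it was at the start of the episode above 0.03 m).
It also fails if it takes over 61 s, if anything falls off the work surface, if the arm or the gripper's body presses on something with over 40 N, if the wrist force passes 120 N, or if a joint passes its speed limit or range.

## Working session

There is one attempt and no reset: what is moved stays moved. The work goes in short steps, Python scripts to look and compute and a shell command to move; the robot and the scene stay as the last step left them, time stands still between calls to the robot, and variables do not carry over. Pictures are saved under pics/ and viewed, at most 10 in all, crops included, and the job is handed in when it is done.

```bash
mkdir -p pics; cat > h.py <<'E'
import numpy as np, cv2
from plant import bot
from scipy.spatial.transform import Rotation as R
def snap(n):
    st=bot.read_state(); s=bot.snapshot(n)
    if n=="wrist":
        T=np.eye(4);T[:3,:3]=R.from_rotvec(st['tool_rot']).as_matrix();T[:3,3]=st['tcp_pos']
        s['W']=T@s['tool_from_camera']
    else: s['W']=s['world_from_camera']
    z=s['z_map'];v,u=np.mgrid[:z.shape[0],:z.shape[1]];K=s['mtx']
    P=np.stack([(u-K[0,2])/K[0,0]*z,(v-K[1,2])/K[1,1]*z,z],-1)
    s['P']=P@s['W'][:3,:3].T+s['W'][:3,3]; s['P'][z==0]=np.nan
    return s
E
python3 - <<'E'
from h import *
for n in("scene","side"):
    s=snap(n);cv2.imwrite(f"pics/{n}0.png",s['pixels']);np.savez(f"{n}0.npz",P=s['P'],px=s['pixels'])
print(bot.read_state())
E
```

```text
{'time': 0.1, 'joint_positions': array([-1.78519019e-01,  5.28355836e-01,  1.43377592e+00, -1.40100624e-05,
        1.18142804e+00, -1.78460869e-01]), 'joint_velocities': array([-0.00040084, -0.00192225, -0.00355968, -0.00086028,  0.00075424,
       -0.00059173]), 'joint_torque': array([-3.02360622e-04, -4.40987206e+01, -1.77151054e+01,  6.34850166e-02,
        5.34114777e-02, -3.85449334e-05]), 'tcp_pos': array([6.24358469e-01, 1.29495931e-04, 2.35679591e-01]), 'tool_rot': array([-2.22036240e+00, -2.22024513e+00,  1.77811627e-03]), 'wrist_force': array([ 0.35878959, -0.00541221,  0.26541507]), 'torque': array([-0.03079431,  0.00458619,  0.0372516 ]), 'gripper_force': 0.0, 'gripper_width': 0.08727164519063332}
```

View pics/scene0.png

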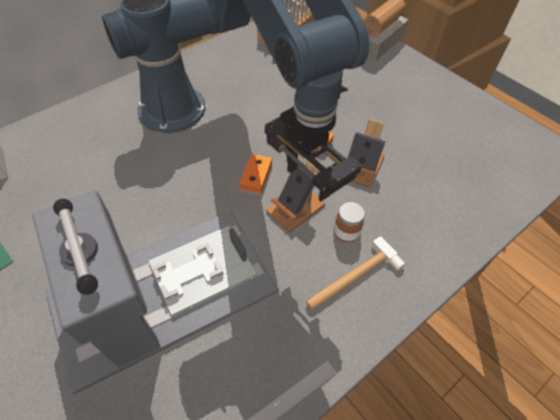

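View pics/side0.png

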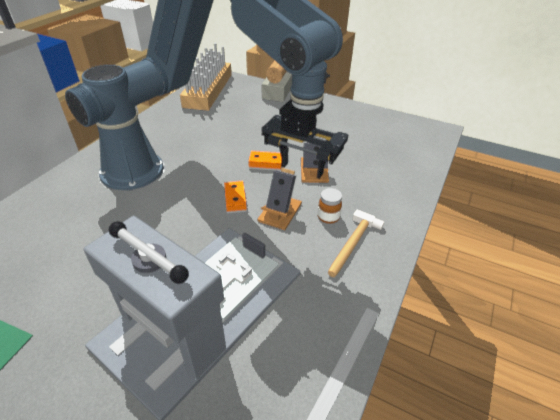

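The scene view shows the oblong die at about (297,188), the square die at (367,155), the pocket at (190,272), the handle at (238,243), the jar at (349,222) and the mallet at (355,275). In the side view the oblong die is at (282,192) and the handle at (254,245). The orange look-alikes are at scene (256,173) and under the gripper.

```bash
python3 - <<'E'
from h import *
np.set_printoptions(precision=4,suppress=True)
for n,boxes in(("scene",dict(die=(278,165,318,215),sq=(345,130,388,172),tray=(150,235,235,315),handle=(226,225,250,260),jar=(335,203,364,240),head=(40,190,150,340))),
               ("side",dict(die=(264,170,300,215),sq=(300,145,328,168),tray=(205,245,260,315),handle=(238,232,270,258),jar=(318,188,345,222),head=(90,220,220,300)))):
    d=np.load(n+"0.npz");P=d['P'];px=d['px'].astype(int)
    for k,(a,b,c,e) in boxes.items():
        q=P[b:e,a:c].reshape(-1,3);col=px[b:e,a:c].reshape(-1,3)
        ok=~np.isnan(q[:,0]);q=q[ok];col=col[ok]
        if k in("die","sq"):
            m=(col.max(1)<90)&(q[:,2]>.03)&(q[:,2]<.16);q=q[m]
            # ransac plane
            best=None;rng=np.random.default_rng(0)
            for _ in range(400):
                t=q[rng.choice(len(q),3,False)];nn=np.cross(t[1]-t[0],t[2]-t[0]);l=np.linalg.norm(nn)
                if l<1e-7: continue
                nn/=l;i=abs((q-t[0])@nn)<.002
                if best is None or i.sum()>best.sum():best=i
            w=q[best];c0=w.mean(0);nn=np.linalg.svd(w-c0)[2][2];nn*=np.sign(nn[2])
            if True:
                yv=np.cross([0,0,1],nn);yv/=np.linalg.norm(yv);xv=np.cross(yv,nn);xv*=np.sign(xv[2])
                al=(w-c0)@xv;be=(w-c0)@yv
                f=lambda t:(np.percentile(t,1),np.percentile(t,99))
                mid=c0+xv*sum(f(al))/2+yv*sum(f(be))/2
                print(n,k,len(w),len(q),"n",nn,"tilt",np.degrees(np.arccos(nn[2])),"az",np.degrees(np.arctan2(nn[1],nn[0])),"mid",mid,"ext",np.ptp(f(al)),np.ptp(f(be)))
        elif k=="tray":
            m=(col.min(1)>170)&(abs(q[:,2]-.042)<.004);w=q[m];g=(q[:,2]>.048)&(q[:,2]<.06)
            print(n,k,m.sum(),"floor",w.mean(0),cv2.minAreaRect(w[:,:2].astype(np.float32)*1000),"guides",g.sum(),cv2.minAreaRect(q[g][:,:2].astype(np.float32)*1000), "medz",np.median(q[g][:,2]))
        elif k=="handle":
            m=(q[:,2]>.076)&(q[:,2]<.09)&(col.max(1)<110);w=q[m];print(n,k,m.sum(),w.mean(0),cv2.minAreaRect(w[:,:2].astype(np.float32)*1000))
        elif k=="jar": w=q[q[:,2]>.078];print(n,k,w.mean(0),w.max(0))
        else: w=q[abs(q[:,2]-.26)<.005];print(n,k,len(w),w.mean(0),cv2.minAreaRect(w[:,:2].astype(np.float32)*1000))
E
```

```text
scene die 672 1010 n [ 0.054  -0.8652  0.4986] tilt 60.09490550657561 az -86.42817513502068 mid [0.5407 0.0435 0.0904] ext 0.10688891637999456 0.0556871428822739
scene sq 556 819 n [ 0.3788 -0.7728  0.5092] tilt 59.38638584989192 az -63.88363484940663 mid [0.5529 0.2785 0.0768] ext 0.0778163750144012 0.0752861673176175
scene tray 1182 floor [ 0.5428 -0.2711  0.0426] ((546.2928466796875, -255.01776123046875), (168.4022674560547, 145.94749450683594), 79.63988494873047) guides 463 ((547.3173217773438, -244.72799682617188), (187.22384643554688, 88.39207458496094), 79.68255615234375) medz 0.054470639306476554
scene handle 150 [ 0.5671 -0.1482  0.0822] ((566.3435668945312, -147.6499481201172), (12.285158157348633, 68.52583312988281), 79.96882629394531)
scene jar [0.6755 0.1037 0.0857] [0.7037 0.1362 0.0906]
scene head 6799 [ 0.5375 -0.4281  0.2605] ((515.5111694335938, -425.67584228515625), (119.97720336914062, 251.68507385253906), 79.79918670654297)
side die 400 668 n [ 0.0712 -0.8595  0.5062] tilt 59.58877717413027 az -85.26217310613086 mid [0.5437 0.0421 0.0908] ext 0.1005174227940739 0.053862550094344826
side sq 124 208 n [ 0.3713 -0.7847  0.4963] tilt 60.24593997770315 az -64.67666312306866 mid [0.5528 0.2759 0.0763] ext 0.07066720818842528 0.07101834062173205
side tray 507 floor [ 0.5541 -0.2404  0.0429] ((568.8345947265625, -239.3325958251953), (94.4610366821289, 199.5855255126953), 45.50386047363281) guides 242 ((558.5716552734375, -198.1427001953125), (94.0016860961914, 87.39907836914062), 80.24735260009766) medz 0.054818702246129836
side handle 133 [ 0.5691 -0.1505  0.0824] ((567.7098999023438, -148.8279571533203), (13.249504089355469, 68.56224822998047), 78.67365264892578)
side jar [0.6772 0.1013 0.0867] [0.7051 0.1351 0.0916]
side head 4832 [ 0.5275 -0.4326  0.2617] ((517.7775268554688, -427.3391418457031), (118.86016845703125, 249.8892364501953), 80.20365905761719)
```

```bash
cat >> h.py <<'E'
np.set_printoptions(precision=4,suppress=True)
def goal(yaw,tilt,tcp):
    """tool with closing line horizontal; Rz(yaw)Rx(tilt) from pointing down; print delta from the current (measured) pose"""
    st=bot.read_state();c=R.from_rotvec(st['tool_rot'])
    g=R.from_euler('z',yaw,degrees=True)*R.from_euler('x',tilt,degrees=True)*R.from_rotvec(np.array([-1,-1,0])*np.pi/2**.5)
    print("shift",np.array(tcp)-st['tcp_pos'],"turn",(g*c.inv()).as_rotvec())
    return g.as_matrix()[:,2]
E
python3 - <<'E'
from h import *
d=np.load("scene0.npz");P=d['P'];px=d['px'].astype(int)
for b in((238,152,274,196),(310,120,335,150)):
    q=P[b[1]:b[3],b[0]:b[2]].reshape(-1,3);c=px[b[1]:b[3],b[0]:b[2]].reshape(-1,3)
    q=q[(c[:,2]>180)&(c[:,0]<80)];print(len(q),np.nanmin(q,0),np.nanmax(q,0))
t=np.array([.5413,.052,.083])
a=goal(4.1,45,t);print(a);goal(4.1,45,t-.09*a)
E
```

```text
240 [0.3453 0.0173 0.0239] [0.4396 0.0906 0.0379]
19 [0.4113 0.2707 0.0277] [0.4295 0.291  0.0355]
shift [-0.0831  0.0519 -0.1527] turn [0.7848 0.0262 0.0671]
[-0.0506  0.7053 -0.7071]
shift [-0.0785 -0.0116 -0.089 ] turn [0.7848 0.0262 0.0671]
```

```bash
python3 -m pendant '-0.016 -0.01 0 0.157 0.005 0.013 0.087; -0.032 -0.03 0 0.314 0.01 0.027 0.087; -0.048 -0.03 -0.02 0.47 0.016 0.04 0.087; -0.064 -0.025 -0.05 0.628 0.021 0.054 0.087; -0.0785 -0.0116 -0.08 0.785 0.026 0.067 0.087' 25
python3 -m pendant '0 0 -0.009 0 0 0 0.087; 0 0 -0.009 0 0 0 0.087'
python3 - <<'E'
from h import *
goal(4.1,45,[.5413,.052,.083])
s=snap("wrist");cv2.imwrite("pics/w1.png",s['pixels']);np.savez("w1.npz",P=s['P'],px=s['pixels'])
E
```

```text
time: 0.72
tcp_pos: [0.5466, -0.0127, 0.1561]
tool_rot: [-1.689, -1.811, -0.707]
wrist_force: [-0.6, 0.4, -0.9]
gripper_width: 0.0868
gripper_force: 0.0
time: 0.98
tcp_pos: [0.547, -0.0116, 0.1475]
tool_rot: [-1.69, -1.814, -0.7]
wrist_force: [0.0, -0.7, 0.2]
gripper_width: 0.087
gripper_force: 0.0
shift [-0.0057  0.0636 -0.0645] turn [0.0014 0.0014 0.0016]
```

View pics/w1.png

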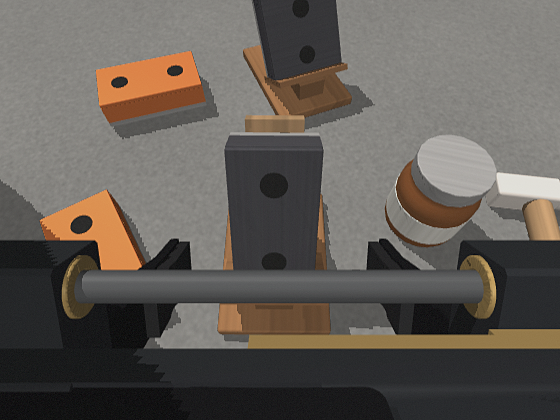

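The wrist view shows the die's back at columns 225–322, rows 150–265, centred between the open fingers. Its dots are at (273,185) and (273,262), and the jar at (440,190) is clear.

```bash
python3 - <<'E'
from h import *
d=np.load("w1.npz");P=d['P'];px=d['px'].astype(int)
b=(218,120,330,268);q=P[b[1]:b[3],b[0]:b[2]].reshape(-1,3);c=px[b[1]:b[3],b[0]:b[2]].reshape(-1,3)
m=(c.max(1)<110)&(np.ptp(c,axis=1)<20)&(q[:,2]>.04);q=q[m]
for it in range(2):
    n=np.array([.062,-.863,.502]) if it==0 else n
    t=np.median(q@n) if it==0 else (w@n).mean()
    w=q[abs(q@n-t)<(.005 if it==0 else .0015)];n=np.linalg.svd(w-w.mean(0))[2][2];n*=np.sign(n[2])
w=q[abs((q-w.mean(0))@n)<.0015]
y=np.cross([0,0,1],n);y/=np.linalg.norm(y);x=np.cross(n,y)
x*=np.sign(x[2]);al=w@x;be=w@y;u=np.percentile(be,[.3,99.7]);top=np.percentile(al,99.7)
ctr=n*(w@n).mean()+y*u.mean()+x*(top-.055)
print(len(w),"n",n,"tilt",np.degrees(np.arccos(n[2])),"az",np.degrees(np.arctan2(n[1],n[0])),"wid",np.ptp(u),"ctr",ctr)
yaw=np.degrees(np.arctan2(n[1],n[0]))+90
print(yaw);goal(yaw,45,ctr-.011*n)
E
```

```text
10635 n [ 0.0534 -0.8632  0.502 ] tilt 59.86786094557082 az -86.45997984816628 wid 0.05931875847751045 ctr [0.5397 0.0414 0.088 ]
3.5400201518337155
shift [-0.0084  0.0623 -0.066 ] turn [ 0.0024  0.0036 -0.009 ]
```

```bash
python3 -m pendant '-0.008 0.01 -0.015 0 0.004 -0.009 0.087; -0.008 0.025 -0.03 0.002 0.004 -0.009 0.087; -0.008 0.045 -0.05 0.002 0.004 -0.009 0.087; -0.0084 0.0623 -0.066 0.002 0.004 -0.009 0.087; -0.0084 0.0623 -0.066 0.002 0.004 -0.009 0.087'
python3 -c "
from h import *
goal(3.54,45,[.5391,.0509,.0825])"
```

```text
time: 1.65
tcp_pos: [0.5384, 0.0523, 0.0827]
tool_rot: [-1.694, -1.807, -0.702]
wrist_force: [-0.6, -1.1, 0.4]
gripper_width: 0.0871
gripper_force: 0.0
shift [ 0.0007 -0.0014 -0.0002] turn [-0.0007 -0.0008 -0.0028]
```

```bash
python3 -m pendant '0.0006 -0.001 0 0 0 -0.003 0.06; 0.0006 -0.001 0 0 0 -0.003 0.05; 0.0006 -0.001 0 0 0 -0.003 0.05; 0.0006 -0.001 0 0 0 -0.003 0.05; 0.0006 -0.001 0 0 0 -0.003 0.05' 35
python3 -m pendant '0 0 0 0 0 0 0.05; 0 0 0 0 0 0 0.05; 0 0 0 0 0 0 0.05'
```

```text
time: 2.28
tcp_pos: [0.5392, 0.0491, 0.0819]
tool_rot: [-1.701, -1.8, -0.705]
wrist_force: [0.0, -3.0, 3.6]
gripper_width: 0.0597
gripper_force: 35.0
time: 2.65
tcp_pos: [0.5393, 0.0491, 0.0819]
tool_rot: [-1.701, -1.801, -0.705]
wrist_force: [-0.0, -4.8, 5.9]
gripper_width: 0.0597
gripper_force: 35.0
```

```bash
python3 -m pendant '0 -0.006 0.01 0 0 0 0.05; 0 -0.018 0.03 0 0 0 0.05; 0 -0.04 0.065 0 0 0 0.05; 0 -0.07 0.1 0 0 0 0.05; 0 -0.1 0.13 0 0 0 0.05'
python3 - <<'E'
from h import *
# flat: tilt reduced by 60 -> -15 ; yaw shifted by -14.2 from die yaw to pocket
goal(3.54-14.0,-15,[.549,-.22,.20])
for n in("scene","side"):
    s=snap(n);cv2.imwrite(f"pics/{n}2.png",s['pixels'][100:320,130:410].repeat(2,0).repeat(2,1))
E
```

```text
time: 3.28
tcp_pos: [0.5379, -0.051, 0.2121]
tool_rot: [-1.701, -1.801, -0.701]
wrist_force: [0.1, -0.2, -3.0]
gripper_width: 0.0597
gripper_force: 35.0
shift [ 0.0111 -0.169  -0.0121] turn [-1.0486  0.0614 -0.2167]
```

View pics/side2.png

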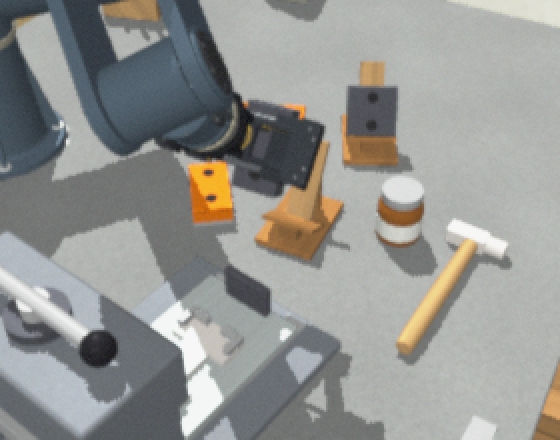

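The die is held clear of the stand. Next I swing it level above the pocket.

```bash
python3 -m pendant '0.001 -0.015 0 -0.17 0.01 -0.035 0.05; 0.003 -0.04 0 -0.34 0.02 -0.07 0.05; 0.005 -0.065 0 -0.51 0.03 -0.105 0.05; 0.007 -0.095 0 -0.68 0.04 -0.14 0.05; 0.009 -0.13 0 -0.85 0.05 -0.176 0.05'
python3 - <<'E'
from h import *
goal(3.54-14.0,-15,[.549,-.235,.20])
E
```

```text
time: 4.0
tcp_pos: [0.546, -0.1794, 0.2106]
tool_rot: [2.348, 2.044, -0.1]
wrist_force: [-0.2, 0.0, -4.6]
gripper_width: 0.0596
gripper_force: 35.0
shift [ 0.003  -0.0556 -0.0106] turn [-0.1968  0.0096 -0.0411]
```

```bash
python3 -m pendant '0.002 -0.025 0 -0.1 0.005 -0.02 0.05; 0.003 -0.0556 -0.01 -0.197 0.01 -0.041 0.05; 0.003 -0.0556 -0.01 -0.197 0.01 -0.041 0.05; 0.003 -0.0556 -0.01 -0.197 0.01 -0.041 0.05'
python3 - <<'E'
from h import *
goal(3.54-14.0,-15,[.545,-.25,.20])
for n in("scene","side","wrist"):
    s=snap(n);np.savez(f"{n}3.npz",P=s['P'],px=s['pixels']);cv2.imwrite(f"pics/{n}3.png",s['pixels'])
a,b=cv2.imread("pics/scene3.png"),cv2.imread("pics/wrist3.png")
cv2.imwrite("pics/c3.png",np.hstack([cv2.resize(a[150:350,100:300],(400,400)),cv2.resize(b,(400,300))]) if 0 else np.vstack([cv2.resize(a[160:340,110:350],(400,300)),cv2.resize(b,(400,300))]))
E
```

```text
time: 4.5
tcp_pos: [0.5495, -0.2344, 0.2003]
tool_rot: [2.277, 1.897, -0.294]
wrist_force: [0.4, 0.9, -3.4]
gripper_width: 0.0595
gripper_force: 35.0
shift [-0.0045 -0.0156 -0.0003] turn [-0.0058  0.0004 -0.0008]
```

View pics/c3.png

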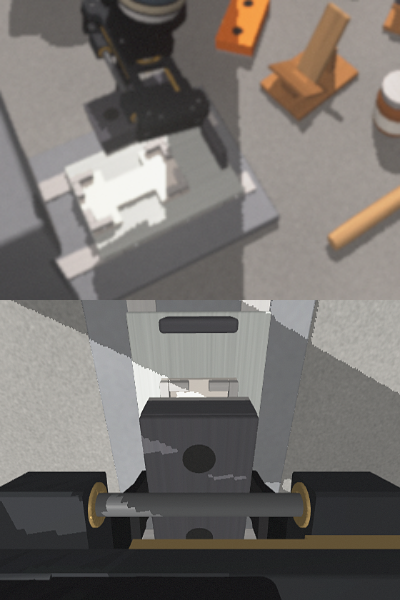

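The lower half is the wrist view. The die's back spans columns 140–258 in the half-scale picture with a dot at (198,458), the guides lie behind it at about row 388, and the handle's top edge is at (198,325). The die and the tray can therefore be measured in the same frame.

```bash
cat > meas.py <<'E'
from h import *
import sys
def die_pose(P,px,b,endpt=True):
    q=P[b[1]:b[3],b[0]:b[2]].reshape(-1,3)
    q=q[~np.isnan(q[:,0])];zr=bot.read_state()['tcp_pos'][2]
    q=q[(q[:,2]>zr-.004)&(q[:,2]<zr+.03)]
    n=np.array([0,0,1.]);w=q;t=np.median(q@n)
    for r in(.004,.002,.0015,.0015):
        w=q[abs(q@n-t)<r];n=np.linalg.svd(w-w.mean(0))[2][2];n*=np.sign(n[2]);t=w.mean(0)@n
    # edges: sides by line fit, in axes guess
    az=np.radians(79.9);y=np.array([np.cos(az),np.sin(az),0]);
    for _ in range(3):
        x=np.cross(y,n);x/=np.linalg.norm(x)
        al=w@y;be=w@x;bins=np.digitize(al,np.arange(al.min(),al.max(),.003));L=[]
        for k in np.unique(bins):
            s=bins==k
            if s.sum()>30 and np.ptp(be[s])>.055:L.append((al[s].mean(),be[s].min(),be[s].max()))
        L=np.array(L);sl=np.median([np.polyfit(L[:,0],L[:,i],1)[0] for i in(1,2)])
        y=y+sl*x;y-=n*(y@n);y/=np.linalg.norm(y)
    x=np.cross(y,n);al=w@y;be=w@x
    u=np.percentile(be,[.3,99.7]);top=np.percentile(al,99.7)
    c=n*t+x*u.mean()+y*(top-.055)
    return len(w),n,np.degrees(np.arctan2(y[1],y[0])),np.ptp(u),np.ptp(al),c,c-.032*n
E
python3 - <<'E'
from meas import *
d=np.load("wrist3.npz");P=d['P'];px=d['px']
print("die",*die_pose(P,px,(180,130,380,268)))
for n,b in(("wrist",(200,15,360,60)),("scene",(226,225,255,262))):
    d=np.load(n+"3.npz");P=d['P'];px=d['px'].astype(int)
    q=P[b[1]:b[3],b[0]:b[2]].reshape(-1,3);c=px[b[1]:b[3],b[0]:b[2]].reshape(-1,3)
    w=q[(q[:,2]>.077)&(q[:,2]<.09)&(c.max(1)<120)];r=cv2.minAreaRect(w[:,:2].astype(np.float32)*1000);print(n,len(w),w[:,2].mean(),r)
d=np.load("wrist3.npz");P=d['P'];q=P[90:142,200:360].reshape(-1,3)
g=q[(q[:,2]>.0515)&(q[:,2]<.058)];print("guides",len(g),g.min(0),g.max(0),cv2.minAreaRect(g[:,:2].astype(np.float32)*1000))
E
```

```text
die 16254 [ 0.0013 -0.0004  1.    ] 78.78632146364966 0.06815088269307124 0.0487770740642285 [ 0.5503 -0.2337  0.2107] [ 0.5502 -0.2337  0.1787]
wrist 2288 0.08174998605842569 ((565.7286376953125, -148.05770874023438), (11.635319709777832, 69.98194885253906), 79.57974243164062)
scene 128 0.08219016960645736 ((568.9041748046875, -148.03326416015625), (12.627123832702637, 60.6590690612793), 79.8512954711914)
guides 1296 [ 0.511  -0.2275  0.0515] [ 0.5975 -0.1969  0.057 ] ((554.3298950195312, -211.93603515625), (17.09757423400879, 86.16668701171875), 80.41614532470703)
```

```bash
python3 - <<'E'
from meas import *
d=np.load("wrist3.npz");P=d['P'];px=d['px']
print("die",*die_pose(P,px,(180,150,380,228)))
goal(3.54-14.0,-15,[.545,-.25,.20])
E
```

```text
die 10289 [0.0031 0.0098 0.9999] 79.95292224257278 0.05914219279770161 0.02837052273256105 [ 0.5505 -0.2339  0.2111] [ 0.5504 -0.2342  0.1791]
shift [-0.0054 -0.0147 -0.0015] turn [-0.0036  0.003  -0.0009]
```

```bash
python3 -m pendant '-0.003 -0.015 -0.02 0 0 0 0.05; -0.007 -0.037 -0.05 0 0 0 0.05; -0.007 -0.037 -0.085 0 0 0 0.05; -0.007 -0.037 -0.107 0 0 0 0.05; -0.007 -0.037 -0.107 0 0 0 0.05'
python3 - <<'E'
from meas import *
s=snap("wrist");P=s['P'];px=s['pixels'];cv2.imwrite("pics/w4.png",px);np.savez("w4.npz",P=P,px=px)
print("die",*die_pose(P,px,(180,150,380,228)));goal(-10.46,-15,[.5434,-.2724,.0645])
m=(P[...,2]>.078)&(P[...,2]<.09)&(px.max(2)<120);m[140:]=0
v,u=np.nonzero(m);print(len(v),u.min(),u.max(),v.min(),v.max())
w=P[m];print(cv2.minAreaRect(w[:,:2].astype(np.float32)*1000))
E
```

```text
time: 5.28
tcp_pos: [0.5424, -0.2722, 0.0929]
tool_rot: [2.277, 1.897, -0.296]
wrist_force: [-0.5, -0.4, -2.6]
gripper_width: 0.0601
gripper_force: 35.0
die 10271 [0.0064 0.0104 0.9999] 79.79671918463406 0.05920316868845654 0.028391324429846904 [ 0.5426 -0.271   0.1029] [ 0.5424 -0.2713  0.0709]
shift [-0.0001  0.0003 -0.0298] turn [-0.0032  0.0024 -0.0008]Traceback (most recent call last):
  File "<stdin>", line 5, in <module>
    return umr_minimum(a, axis, None, out, keepdims, initial, where)
ValueError: zero-size array to reduction operation minimum which has no identity
```

View pics/w4.png

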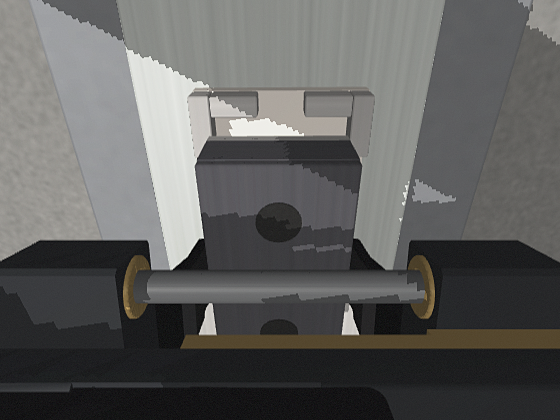

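The view shows the rear guides at columns 188–375, rows 90–155, with the die's end entering between them at columns 197–360.

```bash
python3 - <<'E'
from h import *
d=np.load("w4.npz");P=d['P']
q=P[85:158,180:385].reshape(-1,3);g=q[abs(q[:,2]-.0545)<.002]
a=np.radians(79.7);y=np.array([np.cos(a),np.sin(a)]);x=np.array([y[1],-y[0]])
g2=g[:,:2];al=g2@y;be=g2@x
for p in(0.3,99.7):print(p,np.percentile(al,p),np.percentile(be,p))
c=np.array([.5424,-.2713]);print("die",c@y,c@x,"z",np.median(g[:,2]))
h=np.histogram(be,40);print(h[0],h[1][[0,1,-1]])
h=np.histogram(al,30);print(h[0],h[1][[0,1,-1]])
E
```

```text
0.3 -0.1305525240474009 0.5406077187480397
99.7 -0.1012859937273983 0.6261212229618777
die -0.1699456893122618 0.5821682855362187 z 0.05419835390161348
[246 250 231 199 176  96  99 102 103  97 103 101 102  96  92   0   0   0
   0   0   0   0   0   0   0  91 103 106 104 109 101 102 106 104 101 192
 241 264 287 235] [0.5404 0.5425 0.6265]
[ 21  22  38  37  39  52  47  65  68  76  72  86  84  85  89  88  91  90
  95 121 269 291 298 304 303 311 305 307 321 264] [-0.1313 -0.1303 -0.1011]
```

```bash
python3 -m pendant '0.0013 0.0005 0 0 0 0 0.05; 0.0013 0.0005 -0.008 0 0 0 0.05; 0.0013 0.0005 -0.016 0 0 0 0.05; 0.0013 0.0005 -0.022 0 0 0 0.05; 0.0013 0.0005 -0.025 0 0 0 0.05'
python3 -m pendant '0 0 -0.001 0 0 0 0.05; 0 0 -0.002 0 0 0 0.05;0 0 -0.002 0 0 0 0.05'
```

```text
time: 5.95
tcp_pos: [0.5446, -0.2722, 0.0688]
tool_rot: [2.275, 1.895, -0.294]
wrist_force: [0.3, 1.4, -3.2]
gripper_width: 0.0594
gripper_force: 35.0
time: 6.32
tcp_pos: [0.5451, -0.2724, 0.0676]
tool_rot: [2.274, 1.894, -0.293]
wrist_force: [-0.3, 0.3, -4.0]
gripper_width: 0.0598
gripper_force: 35.0
```

```bash
python3 -m pendant '0 0 -0.001 0 0 0 0.05; 0 0 -0.002 0 0 0 0.05;0 0 -0.002 0 0 0 0.05'
python3 -m pendant '0 0 -0.001 0 0 0 0.05; 0 0 -0.0015 0 0 0 0.05;0 0 -0.0015 0 0 0 0.05'
python3 - <<'E'
from meas import *
s=snap("wrist");P=s['P'];px=s['pixels'];cv2.imwrite("pics/w5.png",px);np.savez("w5.npz",P=P,px=px)
print("die",*die_pose(P,px,(180,150,380,228)))
E
```

```text
time: 6.7
tcp_pos: [0.5449, -0.2723, 0.0655]
tool_rot: [2.274, 1.894, -0.293]
wrist_force: [0.6, 0.2, -3.1]
gripper_width: 0.0594
gripper_force: 35.0
time: 7.08
tcp_pos: [0.545, -0.2724, 0.0649]
tool_rot: [2.274, 1.893, -0.294]
wrist_force: [-1.8, 1.6, 5.3]
gripper_width: 0.0596
gripper_force: 35.0
die 10322 [0.0026 0.0132 0.9999] 79.81329174709136 0.05919612930740914 0.02806978224675004 [ 0.5452 -0.2712  0.0748] [ 0.5451 -0.2716  0.0428]
```

```bash
python3 -m pendant '-0.001 0.0005 -0.0004 0 0 0 0.05; -0.001 0.0005 -0.0008 0.004 0 0 0.05; -0.001 0.0005 -0.0008 0.008 0 0 0.05; -0.001 0.0005 -0.0008 0.008 0 0 0.05; -0.001 0.0005 -0.0008 0.008 0 0 0.05'
python3 - <<'E'
from meas import *
s=snap("wrist");P=s['P'];px=s['pixels'];np.savez("w6.npz",P=P,px=px)
print("die",*die_pose(P,px,(180,150,380,228)))
E
```

```text
time: 7.75
tcp_pos: [0.545, -0.2725, 0.065]
tool_rot: [2.277, 1.897, -0.285]
wrist_force: [-1.6, 2.7, 7.6]
gripper_width: 0.0597
gripper_force: 35.0
die 10377 [0.0016 0.0117 0.9999] 79.89433307933287 0.0592341347618518 0.028420539253612542 [ 0.5452 -0.2712  0.0748] [ 0.5452 -0.2716  0.0428]
```

```bash
python3 -m pendant '0 0 0 0 0 0 0.055; 0 0 0.0004 0 0 0 0.062; 0 0 0.0004 0 0 0 0.068; 0 0 0.0004 0 0 0 0.074; 0 0 0.0004 0 0 0 0.08' 5
python3 -m pendant '0 0.002 0.008 0 0 0 0.08; 0 0.006 0.022 0 0 0 0.08; 0 0.014 0.05 0 0 0 0.08; 0 0.025 0.09 0 0 0 0.08; 0 0.03 0.12 0 0 0 0.08'
python3 - <<'E'
from meas import *
# target: vertical tool, behind handle by 25 mm, high
goal(-10.3,0,[.5713,-.117,.185]);goal(-10.3,0,[.5713,-.117,.075])
s=snap("wrist");P=s['P'];px=s['pixels'];cv2.imwrite("pics/w7.png",px);np.savez("w7.npz",P=P,px=px)
E
```

```text
time: 8.43
tcp_pos: [0.5439, -0.2719, 0.0634]
tool_rot: [2.28, 1.899, -0.286]
wrist_force: [0.7, -0.9, -0.1]
gripper_width: 0.0766
gripper_force: 0.0
time: 9.05
tcp_pos: [0.5445, -0.2412, 0.1864]
tool_rot: [2.277, 1.898, -0.284]
wrist_force: [-0.1, 0.3, 0.6]
gripper_width: 0.0803
gripper_force: 0.0
shift [ 0.0268  0.1242 -0.0014] turn [ 0.2479 -0.0414  0.0016]
shift [ 0.0268  0.1242 -0.1114] turn [ 0.2479 -0.0414  0.0016]
```

View pics/w7.png

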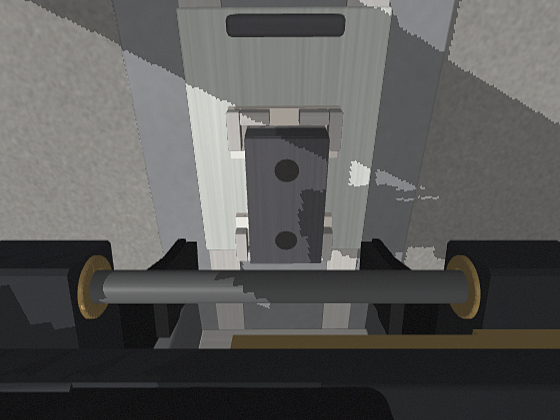

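The die lies squarely between all four guides at columns 245–328, rows 128–262, and the handle is at (285,25). Next I move behind the handle with the tool vertical.

```bash
python3 -m pendant '0.008 0.04 0 0.08 -0.013 0 0.05; 0.017 0.08 0 0.165 -0.027 0 0.03; 0.027 0.124 -0.001 0.248 -0.041 0.002 0.02; 0.027 0.124 -0.05 0.248 -0.041 0.002 0.02; 0.027 0.124 -0.08 0.248 -0.041 0.002 0.02' 10
python3 -c "
from h import *
goal(-10.3,0,[.5713,-.117,.072])"
```

```text
time: 9.72
tcp_pos: [0.5706, -0.117, 0.1029]
tool_rot: [-2.408, -2.013, 0.002]
wrist_force: [-0.1, 0.2, -0.5]
gripper_width: 0.038
gripper_force: 0.0
shift [ 0.0007 -0.     -0.0309] turn [-0.0012 -0.003  -0.0014]
```

```bash
python3 -m pendant '0 0 -0.015 0 0 0 0.02; 0 0 -0.03 0 0 0 0.02; -0.0014 -0.008 -0.031 0 0 0 0.02; -0.0021 -0.012 -0.031 0 0 0 0.02; -0.0028 -0.016 -0.031 0 0 0 0.02'
python3 -m pendant '-0.0005 -0.003 0 0 0 0 0.02; -0.0014 -0.008 0 0 0 0 0.02; -0.0027 -0.015 0 0 0 0 0.02; -0.0042 -0.023 0 0 0 0 0.02; -0.0056 -0.031 0 0 0 0 0.02'
```

```text
time: 10.35
tcp_pos: [0.5689, -0.134, 0.0734]
tool_rot: [-2.411, -2.011, -0.001]
wrist_force: [2.4, 3.3, -1.1]
gripper_width: 0.0201
gripper_force: 1.7
time: 10.98
tcp_pos: [0.5626, -0.1655, 0.0727]
tool_rot: [-2.41, -2.012, 0.002]
wrist_force: [2.1, 3.0, 1.1]
gripper_width: 0.0198
gripper_force: 1.8
```

```bash
python3 -m pendant '-0.0015 -0.009 0 0 0 0 0.02; -0.0033 -0.018 0 0 0 0 0.02; -0.005 -0.028 0 0 0 0 0.02; -0.0068 -0.038 0 0 0 0 0.02; -0.0085 -0.047 0 0 0 0 0.02'
python3 -m pendant '-0.0015 -0.009 0 0 0 0 0.02; -0.0033 -0.018 0 0 0 0 0.02; -0.005 -0.028 0 0 0 0 0.02; -0.0068 -0.038 0 0 0 0 0.02; -0.0085 -0.047 0 0 0 0 0.02'
python3 -m pendant '-0.001 -0.005 0 0 0 0 0.02; -0.0018 -0.01 0 0 0 0 0.02; -0.0027 -0.015 0 0 0 0 0.02; -0.0033 -0.018 0 0 0 0 0.02'
```

```text
time: 11.6
tcp_pos: [0.554, -0.2126, 0.0726]
tool_rot: [-2.41, -2.012, 0.002]
wrist_force: [3.3, 3.3, 0.2]
gripper_width: 0.02
gripper_force: 1.8
time: 12.22
tcp_pos: [0.5454, -0.2596, 0.0726]
tool_rot: [-2.41, -2.011, 0.002]
wrist_force: [3.2, 2.8, 1.1]
gripper_width: 0.0202
gripper_force: 1.8
time: 12.72
tcp_pos: [0.5436, -0.267, 0.0726]
tool_rot: [-2.405, -1.998, -0.016]
wrist_force: [14.8, 33.5, 8.7]
gripper_width: 0.0199
gripper_force: 17.2
```

```bash
python3 -m pendant '0.003 0.017 0 0 0 0 0.02; 0.006 0.035 0 0 0 0 0.02; 0.006 0.035 0.05 0 0 0 0.02; 0.008 0.045 0.11 0 0 0 0.02; 0.01 0.055 0.11 0 0 0 0.02'
python3 - <<'E'
from h import *
st=bot.read_state();s=snap("wrist");P=s['P'];px=s['pixels'];cv2.imwrite("pics/w8.png",px);np.savez("w8.npz",P=P,px=px)
m=(P[...,2]>.077)&(P[...,2]<.09)&(px.max(2)<130);print(m.sum())
w=P[m]
if len(w):
    r=cv2.minAreaRect(w[:,:2].astype(np.float32)*1000);print(r)
    y=np.array([.179,.984]);print("slide",(np.array([.5657,-.1481])-np.array(r[0])/1000)@y)
E
```

```text
time: 13.35
tcp_pos: [0.5548, -0.2238, 0.1876]
tool_rot: [2.406, 2.008, 0.001]
wrist_force: [0.1, 1.1, -0.6]
gripper_width: 0.0201
gripper_force: 0.0
0
```

View pics/w8.png

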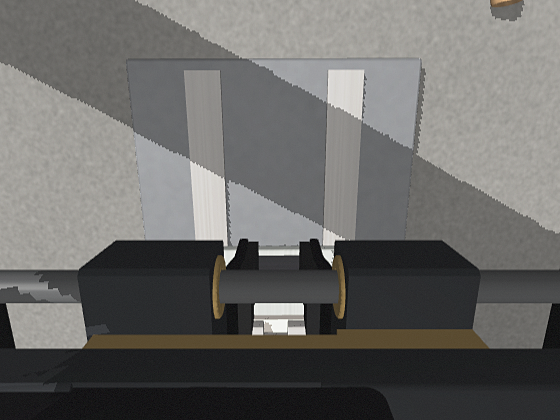

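The wrist view shows only the empty rails; the handle is hidden by the gripper. I use the fixed cameras instead.

```bash
python3 -m pendant '0.008 0.05 0.02 0 0 0 0.02; 0.016 0.1 0.03 0 0 0 0.02; 0.02 0.13 0.04 0 0 0 0.02'
python3 - <<'E'
from h import *
y=np.array([.179,.984]);x=np.array([.984,-.179])
for n in("scene","side"):
    s=snap(n);P=s['P'];px=s['pixels'];cv2.imwrite(f"pics/{n}9.png",px);np.savez(f"{n}9.npz",P=P,px=px)
    rel=P[...,:2]-np.array([.5657,-.1481]);a=rel@y;b=rel@x
    m=(abs(b)<.045)&(a<.02)&(a>-.2)&(P[...,2]>.076)&(P[...,2]<.09)&(px.max(2)<130)
    w=P[m];print(n,m.sum(),cv2.minAreaRect(w[:,:2].astype(np.float32)*1000),"slide",-np.percentile(a[m],[1,50,99]))
    v,u=np.nonzero(m);print(u.mean(),v.mean())
a,b=[cv2.imread(f"pics/{n}9.png") for n in("scene","side")]
cv2.imwrite("pics/c9.png",np.vstack([cv2.resize(a[180:360,30:270],(400,300)),cv2.resize(b[180:360,80:320],(400,300))]))
E
```

```text
time: 13.78
tcp_pos: [0.5707, -0.0897, 0.2209]
tool_rot: [-2.406, -2.011, 0.007]
wrist_force: [1.0, -0.4, 1.0]
gripper_width: 0.0195
gripper_force: 0.0
scene 133 ((542.6121826171875, -283.871337890625), (11.26447868347168, 65.16251373291016), 81.26447296142578) slide [0.1431 0.1376 0.1321]
179.54135338345864 267.03007518796994
side 30 ((567.9635620117188, -289.58245849609375), (10.386069297790527, 19.49916648864746), 74.9678955078125) slide [0.1441 0.1381 0.1332]
223.3 279.6666666666667
```

View pics/c9.png

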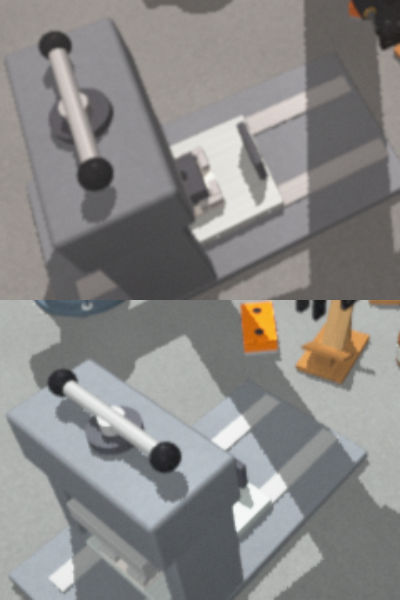

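```bash
python3 - <<'E'
from h import *
y=np.array([.179,.984]);x=np.array([.984,-.179])
d=np.load("w7.npz");P=d['P'];px=d['px']
m=(P[...,2]>.077)&(P[...,2]<.09)&(px.max(2)<130);m[100:]=0
print("w7 handle",m.sum(),cv2.minAreaRect(P[m][:,:2].astype(np.float32)*1000))
g=(abs(P[...,2]-.0745)<.005)&(px.max(2)<140);g[:120]=0;g[270:]=0;g[:,:235]=0;g[:,335:]=0
w=P[g];print("w7 die",g.sum(),cv2.minAreaRect(w[:,:2].astype(np.float32)*1000),w[:,2].mean(),np.linalg.svd(w-w.mean(0),full_matrices=False)[2][2])
d=np.load("scene9.npz");P=d['P'];px=d['px']
hc=np.array([.5426,-.2839]);rel=P[...,:2]-hc;a=rel@y;b=rel@x
m=(abs(b)<.045)&(a<-.03)&(a>-.15)&(P[...,2]>.06)&(P[...,2]<.099)&(px.max(2)<130)
w=P[m];print("die now",m.sum(),np.percentile(w[:,2],[5,50,95]),"far/near along",a[m].min(),a[m].max(),"across",b[m].min(),b[m].max())
m=(abs(b)<.1)&(a<-.03)&(a>-.35)&(abs(P[...,2]-.26)<.004);print("head edges along",np.percentile(a[m],[.5,99.5]))
E
```

```text
w7 handle 2687 ((565.981201171875, -148.285400390625), (12.068470001220703, 70.23253631591797), 80.09253692626953)
w7 die 9865 ((545.3130493164062, -271.06683349609375), (110.13742065429688, 60.23139190673828), 79.83158874511719) 0.07431341971239755 [0.0007 0.0031 1.    ]
die now 299 [0.0641 0.0745 0.0772] far/near along -0.09197838952252232 -0.06969778777997877 across -0.02821798243833352 0.03066309978833469
head edges along [-0.203  -0.0855]
```

The tray has moved 138 mm, about 12 mm short of 150, and it felt blocked at roughly 35 N. I will push again gently and watch the force.

```bash
python3 -m pendant '-0.007 -0.05 -0.01 0 0 0 0.02; -0.014 -0.1 -0.03 0 0 0 0.02; -0.022 -0.152 -0.06 0 0 0 0.02; -0.022 -0.152 -0.11 0 0 0 0.02; -0.022 -0.152 -0.15 0 0 0 0.02'
python3 -m pendant '0 -0.006 0 0 0 0 0.02; -0.001 -0.014 0 0 0 0 0.02; -0.003 -0.02 0 0 0 0 0.02; -0.0035 -0.022 0 0 0 0 0.02'
python3 -m pendant '-0.0005 -0.002 0 0 0 0 0.02; -0.001 -0.004 0 0 0 0 0.02; -0.001 -0.004 0 0 0 0 0.02'
```

```text
time: 14.5
tcp_pos: [0.5477, -0.2455, 0.0691]
tool_rot: [-2.41, -2.006, 0.006]
wrist_force: [0.2, -0.4, -0.4]
gripper_width: 0.0197
gripper_force: 0.0
time: 15.0
tcp_pos: [0.5474, -0.2671, 0.0743]
tool_rot: [2.412, 2.012, -0.001]
wrist_force: [-0.2, -0.0, 0.1]
gripper_width: 0.02
gripper_force: 0.0
time: 15.38
tcp_pos: [0.5471, -0.2672, 0.0739]
tool_rot: [-2.409, -2.011, -0.004]
wrist_force: [3.5, 7.9, 5.8]
gripper_width: 0.0201
gripper_force: 4.2
```

```bash
python3 - <<'E'
from meas import *
y=np.array([.179,.984]);x=np.array([.984,-.179])
st=bot.read_state()
for k in('joint_positions','joint_torque','tcp_pos','wrist_force','torque'):print(k,st[k])
for n in("scene","side"):
    s=snap(n);P=s['P'];px=s['pixels'];cv2.imwrite(f"pics/{n}10.png",px);np.savez(f"{n}10.npz",P=P,px=px)
    rel=P[...,:2]-np.array([.5657,-.1481]);a=rel@y;b=rel@x
    m=(abs(b)<.045)&(a<-.12)&(a>-.2)&(P[...,2]>.076)&(P[...,2]<.09)&(px.max(2)<130)
    if m.sum()>5: print(n,m.sum(),"slide",-np.percentile(a[m],[1,50,99]))
a,b=[cv2.imread(f"pics/{n}10.png") for n in("scene","side")]
cv2.imwrite("pics/c10.png",np.vstack([cv2.resize(a[90:330,20:340],(400,300)),cv2.resize(b[120:360,60:380],(400,300))]))
E
```

```text
joint_positions [-0.6392  0.723   1.5939  0.0043  0.8272 -0.4624]
joint_torque [ -5.5532 -43.2981 -11.7268  -1.66    -0.4194   0.1269]
tcp_pos [ 0.5471 -0.2672  0.0739]
wrist_force [3.5412 7.9365 5.7563]
torque [ 1.2694 -0.6312  0.1   ]
side 50 slide [0.1441 0.1345 0.1216]
```

View pics/c10.png

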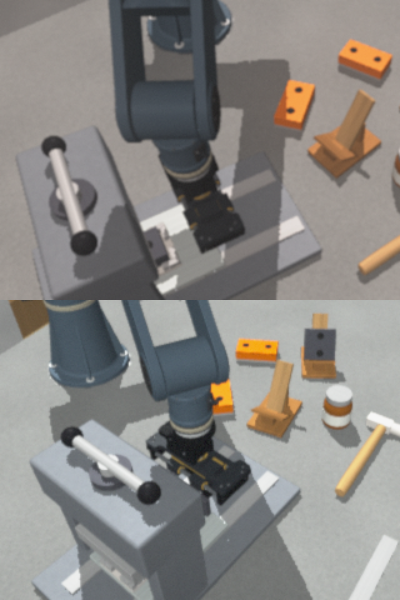

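The gripper is clear of the press head, and the moment shows that the contact is at the fingers. I check from the depth data what lies ahead of the tray.

```bash
python3 - <<'E'
from h import *
y=np.array([.179,.984]);x=np.array([.984,-.179]);hc=np.array([.5165,-.4265])
for f in("side0","side9","scene0","scene9"):
    d=np.load(f+".npz");P=d['P'];px=d['px'].astype(int);rel=P[...,:2]-hc;a=rel@y;b=rel@x
    m=(a>-.16)&(a<.33)&(abs(b)<.13)&(P[...,2]<.17)
    print(f,m.sum())
    for lo in np.arange(-.16,.33,.02):
        k=m&(a>=lo)&(a<lo+.02)
        if k.sum()>3:
            hz,_=np.histogram(P[k][:,2],[-.01,.01,.03,.038,.046,.06,.09,.17])
            kk=k&(P[...,2]>.036)&(P[...,2]<.047)
            print("%.2f"%lo,hz,"b",np.percentile(b[k],[2,98]),"deck",(a[kk].min(),a[kk].max()) if kk.any() else "")
E
```

```text
side0 16299
-0.16 [1079    2    0    0    0    0    0] b [-0.1244  0.0986] deck 
-0.14 [ 127 1206    0    0    0    0    0] b [-0.117   0.1255] deck 
-0.12 [  44 1166    0    0    0    0    0] b [-0.1165  0.1264] deck 
-0.10 [  41 1099    0    0    0    0    0] b [-0.1169  0.1258] deck 
-0.08 [  43 1061    0    0    0    0    0] b [-0.1164  0.1261] deck 
-0.06 [  42 1006   25   32   55  101  873] b [-0.1163  0.1257] deck (np.float64(-0.045615540615566524), np.float64(-0.040800410401334856))
-0.04 [ 36 380  18  17  35  68 228] b [-0.0937  0.127 ] deck (np.float64(-0.03964217515380956), np.float64(-0.02002955972591372))
-0.02 [ 36  65  20  15  30  70 202] b [0.0288 0.1282] deck (np.float64(-0.01802664708090532), np.float64(-0.0004935513783842509))
-0.00 [ 38  38  15  13  28  64 195] b [0.1239 0.1279] deck (np.float64(0.001566064462522766), np.float64(0.018804014017900893))
0.02 [ 36  33  14  17  28  58 190] b [0.1235 0.128 ] deck (np.float64(0.02027127772213385), np.float64(0.03992305530348758))
0.04 [33 51  3  4  5 14 38] b [0.1126 0.129 ] deck (np.float64(0.04137694767794579), np.flo
[... 8017 characters left out ...]
t64(0.13993632208558843))
0.14 [ 47 460 193  13  17 173   0] b [-0.1212  0.1257] deck (np.float64(0.14023495250571136), np.float64(0.15502698088156905))
0.16 [ 50 862   0   0   0   0   0] b [-0.1197  0.1262] deck 
0.18 [ 44 853   0   0   0   0   0] b [-0.1193  0.1254] deck 
0.20 [ 45 832   0   0   0   0   0] b [-0.1188  0.1255] deck 
0.22 [ 46 823   0   0   0   0   0] b [-0.1197  0.1257] deck 
0.24 [ 43 806   0   0   0   0   0] b [-0.1201  0.1254] deck 
0.26 [ 45 792   0   0   0   0   0] b [-0.1193  0.1265] deck 
0.28 [ 43 784   0   0   0   0   0] b [-0.1203  0.1249] deck 
0.30 [ 45 732   0   0   0   0   0] b [-0.1204  0.1259] deck 
0.32 [241  12   0   0   0   0   0] b [-0.1247  0.1267] deck
```

Nothing visible stands ahead of the tray. Its rear edge is at 0.155 m from the head's middle, which puts the pocket at y = +0.02, so this looks like the stop, with the tray having started about 12 mm in. One firm push to confirm.

```bash
python3 -m pendant '-0.0005 -0.003 0 0 0 0 0.02; -0.001 -0.005 0 0 0 0 0.02; -0.001 -0.005 0 0 0 0 0.02; -0.001 -0.005 0 0 0 0 0.02'
python3 -c "
from h import *
s=bot.read_state();print(s['tcp_pos'],s['wrist_force'],s['torque'],s['joint_torque'])"
```

```text
time: 15.98
tcp_pos: [0.547, -0.2674, 0.074]
tool_rot: [-2.407, -2.006, -0.012]
wrist_force: [8.2, 20.5, 7.9]
gripper_width: 0.02
gripper_force: 10.4
[ 0.547  -0.2674  0.074 ] [ 8.1854 20.4617  7.9498] [ 3.1802 -1.518   0.1962] [-13.2923 -42.1685 -12.9284  -4.268   -1.2638   0.2068]
```

```bash
python3 -m pendant '0.003 0.02 0 0 0 0 0.02; 0.007 0.04 0 0 0 0 0.02; 0.008 0.06 0.05 0 0 0 0.02; 0.01 0.1 0.1 0 0 0 0.02; 0.012 0.14 0.15 0 0 0 0.02'
python3 -m pendant '0 0 0.01 0 0 0 0.02; 0 0 0.01 0 0 0 0.02'
python3 - <<'E'
from h import *
y=np.array([.179,.984]);x=np.array([.984,-.179]);hc=np.array([.5165,-.4265])
s=snap("scene");P=s['P'];px=s['pixels'];rel=P[...,:2]-hc;a=rel@y;b=rel@x
m=(P[...,2]>.03)&(P[...,2]<.06)&(a>.1)&(a<.3)&(abs(b)<.07);print("tray edge",np.percentile(a[m],99.5))
m=(abs(b)<.028)&(a>.05)&(a<.1)&(P[...,2]>.068)&(P[...,2]<.1);w=P[m]
n=np.linalg.svd(w-w.mean(0),full_matrices=False)[2][2];print("die",m.sum(),np.percentile(w[:,2],[5,50,95]),"end",a[m].max(),n)
for nme,old in(("jar",(335,203,364,240)),("sq",(345,130,388,172)),("mallet",(305,235,405,310))):
    u0,v0,u1,v1=old;print(nme,np.nanmean(P[v0:v1,u0:u1],(0,1)),np.nanmean(np.load("scene0.npz")['P'][v0:v1,u0:u1],(0,1)))
print(bot.read_state()['wrist_force'])
E
```

```text
time: 16.6
tcp_pos: [0.5563, -0.1356, 0.2213]
tool_rot: [-2.41, -2.011, 0.003]
wrist_force: [-0.1, -0.1, -0.2]
gripper_width: 0.02
gripper_force: 0.0
time: 16.85
tcp_pos: [0.5568, -0.1371, 0.2305]
tool_rot: [-2.41, -2.014, 0.003]
wrist_force: [0.1, -0.0, -0.1]
gripper_width: 0.0201
gripper_force: 0.0
tray edge 0.15517378264247622
die 259 [0.0722 0.0748 0.0772] end 0.07526798881565061 [-0.0049 -0.0015 -1.    ]
jar [0.678  0.1009 0.0562] [0.6779 0.101  0.0561]
sq [0.5381 0.3045 0.0534] [0.557  0.2785 0.0875]
mallet [0.7684 0.0401 0.0058] [0.7685 0.0402 0.0058]
[ 0.3268  0.3442 -0.7325]
```

```bash
python3 -c "
from plant import bot
print(bot.job_done())"
```

```text
the job is handed in; nothing more can be done
None
```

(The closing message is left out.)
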